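# Line up the doming punches by length in the spring-clip rack

### The arm

A 6-joint arm with a two-finger parallel gripper is mounted at the origin on the work surface. World frame = base frame: x ahead of the robot, y to its left, z up, the work surface at z = 0. Lengths are in mm, angles in rad, forces in N, time in s.
With the tool pointing down it reaches from about 300 to 775 mm from the base axis. Payload 14.6 kg.
Tool frame: the origin (TCP) lies midway between the tips of the shut fingers; the grasp point (between the pads) lies 19 mm behind it; z points along the fingers, y is the direction in which the jaws open and shut (so a half turn about z gives the same grasp; the last joint's range is limited). The gripper opens to 94 mm and grips with 3 to 60 N. Pads are 16 mm wide; open, the fingers measure 119 mm over their backs; the gripper's body (75 mm by 177 mm) begins 78 mm behind the grasp point.
Start: joints at [1.062, 0.3, 1.521, -0, 1.321, -0.067], TCP at [235.158, 497.182, 205.446] pointing down, gripper open.
Joint ranges: [-3.03, 3.03], [-0.79, 2.21], [0.23, 2.52], [-1.04, 4.18], [0, 3.07], [-2.55, 2.55]. Speed limits (rad/s): [2.22, 2.22, 2.57, 3.14, 3.14, 3.14].

### API

Orientations are given as [roll, pitch, yaw] about the fixed x, y, z axes, in that order (R = Rz(yaw) Ry(pitch) Rx(roll)).
In Python, from cell import manip, camera gives the robot as it stands. The module is installed in compiled form; this text tells all that it offers.
- The arm moves only by the tool jog_arm, never from a script. Its argument "commands" is a list of rows, each a list of 7 numbers: the shift along the world's x, y, z in units of 1 m (1.0 is 1 m), then the turn, a rotation vector about the world's x, y, z in units of 120 degrees (1.0 is 120 degrees), then the opening, from 0 (shut) to 1 (fully open). In form: [[x, y, z, ax, ay, az, grip], ...]. A call has exactly 10 rows; each row is the pose to reach, as a shift and turn from the pose commanded when the call began; what a row does not reach only later rows make up. A row lasts 1/8 s, in which the tool goes at most 62.5 mm and 10.7 degrees, less where a joint would pass 70% of its speed; a pose out of reach is approached as far as the arm can. A call with a number of a shift or a turn outside -1 to 1 is refused whole. A call with a gripper value outside its range is refused whole. The fingers move at their own pace and stop on an object; "grip_force" is the grip in N (left out, the last holds). Time passes only in rows, so rows that repeat a pose let the fingers close, or fill a call up. It gives the time, the measured TCP pose, the force and the opening at its end, in the units of the state.
- manip.read_state(): the state, without advancing time (a new reading comes with each control period).
- camera(name): name is "side" or "top" or "wrist"; returns a dict with "pixels" (420x560x3 uint8, blue, green, red), "vertical_fov" (degrees; the focal length in pixels is half the picture's height over the tangent of half this angle, whatever the lens; pixels are square), "cx", "cy" (the principal point, pixels), "rvec" (rotation vector, rad) and "tvec" (3), from world to camera coordinates, as OpenCV has them. Camera axes: x right, y down, z forward; pixel columns grow to the right and rows downward; lengths in mm; the calibration is good to about 2 mm. A picture is of the moment at which its call begins. There is no depth.
- manip.sign_off(): hands the job in, once; it reports no verdict.
The state is a dict: "clock": time; "joints": joint angles; "qd": joint speeds; "effort": joint torques, N m; "eef_pos": TCP position; "eef_rot": TCP orientation; "wrist_force": force on the tool from outside, world axes, zero at the start; "moment": the same for the moment, N m; "finger_gap": finger opening in mm.
Only numpy, scipy, OpenCV 4.12 (cv2) and the standard library are available. Lean on these libraries where they do the work, as an engineer would, in place of code of your own. Each camera call takes 0.05 s, during which the arm holds its last target.

### The job

Tidy the goldsmith's four loose steel punches into the clip rack in order of length: the longest in the clip next to the brass knob, then each shorter one in turn, the shortest in the clip farthest from the knob. Lay each punch across both rails of its clip, centred lengthwise (either end first), and press it down until it snaps past the spring rollers and lies fully home. Leave the white jar and the steel bowl where they are.

Things in the scene. Friction and masses are not known exactly. Their poses are not given: they have to be found in the camera images.
- punch_a: shortest punch: a plain steel bar lying on the bench, 100 mm long overall, octagonal shank 14 mm across flats with one end rounded to a dome, 0.11 to 0.18 kg. Origin on the shank's axis at mid length (7 mm above the bench as it lies); x runs along the shank to the domed end.
- punch_b: second shortest punch: the same but 120 mm long. Origin and axes as for punch_a.
- punch_c: second longest punch: the same but 140 mm long. Origin and axes as for punch_a.
- punch_d: longest punch: the same but 160 mm long, up to 0.3 kg. Origin and axes as for punch_a.
- clip_1: clip next to the rack's brass knob (28 mm ball, top 64 mm above the bench, 74 mm from this clip). Fixed; four like clips in a straight row, 68 mm apart. Origin: where a shank's centre lies when fully home, midway between the two rails, 41 mm above the bench. x: along a seated shank, across the rails; y: along the row towards the knob.
- clip_2: second clip from the knob; origin and axes as clip_1. Every clip is a pair of notches, one in each of two parallel wooden rails (each 10 mm thick, 50 mm open gap between them for the fingers). Notch 17 mm wide, its mouth flared to about 32 mm, rim 30 mm above the origin; notch floor 7 mm and rack base 31 mm below the origin.
- clip_3: third clip from the knob; built, origin and axes as the others. In each notch a steel spring roller juts from the +y wall: a punch laid in loosely rests on the two rollers, its axis about 17 mm above home. Pressing down some 6 to 13 N at mid length moves it past the rollers, which snap over its top and hold it.
- clip_4: clip farthest from the brass knob; built, origin and axes as the others.
- jar: bystander: white plastic jar with lid, 56 mm across, 65 mm high, standing on the far side of the bench. Origin at the centre of its underside.
- bowl: bystander: steel bowl, 90 mm across, 35 mm high, on the far side of the bench. Origin at the centre of its underside.
Mind the look-alikes: they are no part of the job. Leave any black or orange look-alike of the punch_b alone.

How it is judged (in metres and radians):
At the end, for the whole second after the job is handed in: Each punch lies in its own clip, longest next to the knob: middle within 12 mm of the clip's centre seen from above, axis within 0.1 rad, height within 3.5 mm of fully home; all at rest. Jar and bowl within 30 mm of where they stood (horizontal distance between punch_a and clip_4 below 0.012 m and z of punch_a in the frame of clip_4 between -0.0035 and 0.0035 m and angle between the x axis of punch_a and the x axis of clip_4, either way round below 0.1 rad and linear speed of each of punch_a, punch_b, punch_c, punch_d below 0.02 m/s and angular speed of each of punch_a, punch_b, punch_c, punch_d below 0.2 rad/s and horizontal distance between punch_b and clip_3 below 0.012 m and z of punch_b in the frame of clip_3 between -0.0035 and 0.0035 m and angle between the x axis of punch_b and the x axis of clip_3, either way round below 0.1 rad and horizontal distance between punch_c and clip_2 below 0.012 m and z of punch_c in the frame of clip_2 between -0.0035 and 0.0035 m and angle between the x axis of punch_c and the x axis of clip_2, either way round below 0.1 rad and horizontal distance between punch_d and clip_1 below 0.012 m and z of punch_d in the frame of clip_1 between -0.0035 and 0.0035 m and angle between the x axis of punch_d and the x axis of clip_1, either way round below 0.1 rad); the robot touches nothing.
It fails at once if the jar is moved by more than 30 mm (distance of jar from where it was at the start of the episode above 0.03 m).
It fails at once if the bowl is moved by more than 30 mm (distance of bowl from where it was at the start of the episode above 0.03 m).
It also fails if it takes over 102 s, if anything falls off the work surface, if the arm or the gripper's body presses on something with over 40 N, if the wrist force passes 120 N, or if a joint passes its speed limit or range.

## Working session

There is one attempt and no reset: what is moved stays moved. The work goes in short steps, Python scripts to look and compute and a tool call to move; the robot and the scene stay as the last step left them, time stands still between calls to the robot, and variables do not carry over. Pictures are saved under pics/ and viewed, and the job is handed in when it is done.

Besides the shell and the picture viewer there is one more tool, called after "Emit:" as name(argument=value, ...) on one line, values as JSON. jog_arm: Moves the arm, as the interface text tells. Its arguments: {"type":"object","properties":{"commands":{"type":"array","items":{"type":"array","items":{"type":"number"}}},"grip_force":{"type":"number"}},"required":["commands"]}

```bash
mkdir -p pics; cat > h.py <<'E'
import numpy as np, cv2
from cell import manip, camera
def snap(n,f):
    c=camera(n); im=np.ascontiguousarray(c["pixels"]); cv2.imwrite("pics/"+f+".png",im); np.savez("pics/"+f+".npz",im=im,fov=c["vertical_fov"],cx=c["cx"],cy=c["cy"],r=c["rvec"],t=c["tvec"]); return load(f)
def load(f):
    d=np.load("pics/"+f+".npz"); im=d["im"]; fl=im.shape[0]/2/np.tan(np.radians(float(d["fov"]))/2)
    K=np.array([[fl,0,float(d["cx"])],[0,fl,float(d["cy"])],[0,0,1]]); R=cv2.Rodrigues(d["r"].reshape(3,1))[0]; t=d["t"].reshape(3)
    return dict(im=im,K=K,R=R,t=t,C=-R.T@t)
def ray(c,uv):
    d=c["R"].T@np.linalg.inv(c["K"])@np.array([uv[0],uv[1],1.]); return d/np.linalg.norm(d)
def onz(c,uv,z):
    d=ray(c,uv); return c["C"]+d*(z-c["C"][2])/d[2]
def proj(c,P):
    p=c["K"]@(c["R"]@np.array(P,float)+c["t"]); return p[:2]/p[2]
def tri(c1,u1,c2,u2):
    A=[];b=[]
    M=np.zeros((3,3));v=np.zeros(3)
    for c,u in((c1,u1),(c2,u2)):
        d=ray(c,u);Q=np.eye(3)-np.outer(d,d);M+=Q;v+=Q@c["C"]
    p=np.linalg.solve(M,v)
    gap=[np.linalg.norm((np.eye(3)-np.outer(ray(c,u),ray(c,u)))@(p-c["C"])) for c,u in((c1,u1),(c2,u2))]
    return p,sum(gap)
E
python3 - <<'E'
from h import *
for n in("top","side","wrist"):
    c=snap(n,n+"0"); print(n,c["C"].round(),c["R"][2].round(2),c["K"][0,0])
print(manip.read_state())
E
```

```text
top [481.  45. 944.] [ 0.14  0.   -0.99] 401.7872551147923
side [  92. -762.  948.] [ 0.37  0.62 -0.69] 524.1822750971716
wrist [174. 525. 385.] [ 0.21 -0.1  -0.97] 344.8041973555637
{'clock': 0.15, 'joints': array([ 1.06238489e+00,  3.00305440e-01,  1.52140065e+00, -5.92195638e-06,
        1.32069636e+00, -6.65679561e-02]), 'qd': array([-0.00060686, -0.00219124, -0.00278041,  0.00133871, -0.00036058,
       -0.00077946]), 'effort': array([ 1.70159477e-03, -5.31959116e+01, -3.52824104e+01,  7.08312239e-02,
        2.35184940e-02, -5.90298600e-05]), 'eef_pos': array([235.08213544, 497.02546251, 205.05353324]), 'eef_rot': array([-3.14078427e+00, -4.81428773e-05,  2.69975062e+00]), 'wrist_force': array([-0.22308064, -0.22041771, -0.16608809]), 'moment': array([-0.00730993, -0.00971261,  0.00975699]), 'finger_gap': 94.02732221725219}
```

View pics/top0.png

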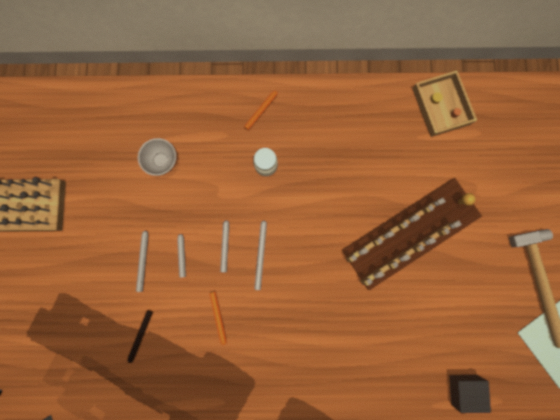

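View pics/side0.png

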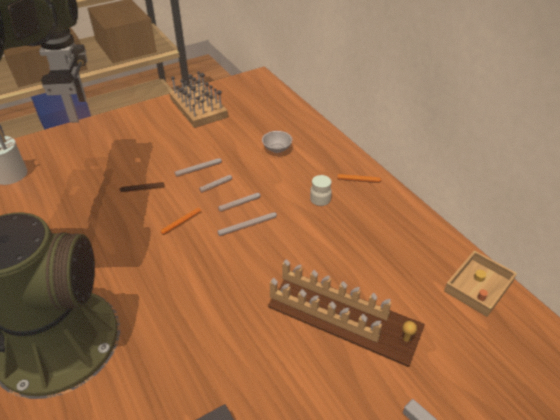

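View pics/wrist0.png

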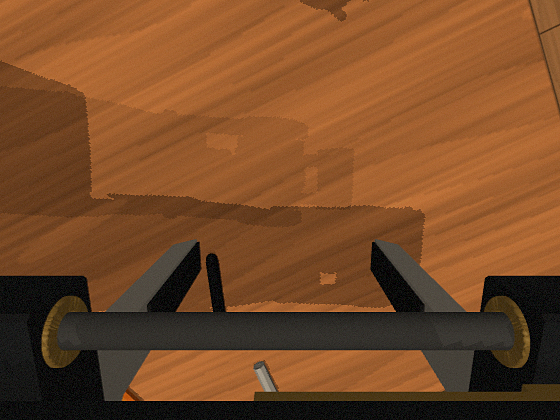

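The top view shows four steel bars near (142,261), (181,256), (225,246) and (261,256). The rack is around (412,233) with its knob at (469,200). The black and orange look-alikes, the jar at (265,160) and the bowl at (157,157) lie clear of these. Next I'll measure the punches.

```bash
python3 - <<'E'
from h import *
def bars(c,box):
    hsv=cv2.cvtColor(c["im"],cv2.COLOR_BGR2HSV); m=((hsv[...,1]<90)&(hsv[...,2]>90)).astype(np.uint8)
    mm=np.zeros_like(m);x0,y0,x1,y1=box;mm[y0:y1,x0:x1]=m[y0:y1,x0:x1]
    out=[]
    for k in cv2.findContours(mm,cv2.RETR_EXTERNAL,cv2.CHAIN_APPROX_NONE)[0]:
        if cv2.contourArea(k)<60: continue
        p=k.reshape(-1,2).astype(float);
        mk=np.zeros_like(m);cv2.drawContours(mk,[k],-1,1,-1);ys,xs=np.nonzero(mk);q=np.c_[xs,ys].astype(float)
        ce=q.mean(0);w=np.linalg.svd(q-ce,full_matrices=False)[2][0];s=(q-ce)@w
        out.append((ce+w*(s.min()-.3),ce+w*(s.max()+.3),ce))
    return out
t=load("top0");s=load("side0")
T=sorted(bars(t,(120,210,290,300)),key=lambda b:b[2][0]);S=sorted(bars(s,(165,150,290,240)),key=lambda b:b[2][1])
S=[b for b in S]
print(len(T),len(S))
for b in T:
    a,e=[onz(t,u,9) for u in b[:2]];d=e-a
    print("top",(a+e)[:2]/2,"len",np.linalg.norm(d),"ang",np.arctan2(d[1],d[0]),b[2])
for b in S:
    a,e=[onz(s,u,9) for u in b[:2]];d=e-a
    print("side",(a+e)[:2]/2,"len",np.linalg.norm(d),"ang",np.arctan2(d[1],d[0]),b[2])
if len(T)==len(S):
  for a,b in zip(T,S): print(tri(t,a[2],s,b[2]))
# knob
for c,box in((t,(455,185,485,215)),(s,(395,315,425,345))):
    hsv=cv2.cvtColor(c["im"],cv2.COLOR_BGR2HSV);x0,y0,x1,y1=box
    h=hsv[y0:y1,x0:x1];m=((h[...,0]>17)&(h[...,0]<32)&(h[...,1]>110)&(h[...,2]>100)).astype(np.uint8)
    ys,xs=np.nonzero(m);print("knob",xs.mean()+x0,ys.mean()+y0,len(xs),xs.min()+x0,xs.max()+x0,ys.min()+y0,ys.max()+y0)
for n,c,b in(("t",t,(330,170,490,300)),("s",s,(260,250,430,360))):
    cv2.imwrite("pics/rack_%s.png"%n,cv2.resize(c["im"][b[1]:b[3],b[0]:b[2]],None,fx=4.5,fy=4.5,interpolation=cv2.INTER_CUBIC))
E
```

```text
4 4
top [489.82788416 365.44894108] len 139.35352752639378 ang 3.0770574150694414 [141.77873563 261.3362069 ]
top [501.35040394 275.05944975] len 96.20502971041677 ang -3.0697290213678254 [181.00833333 255.5875    ]
top [522.45806554 174.47247089] len 117.52999419991905 ang 3.096301600329853 [224.45714286 246.44285714]
top [501.38326051  91.47379778] len 158.59270948064471 ang 3.043973007944271 [260.16304348 255.62771739]
side [488.24133534 363.29951717] len 136.04082007989726 ang 3.069193615388986 [198.05392157 166.44117647]
side [499.39127559 273.24067727] len 97.95813524607699 ang -3.0784359972753803 [215.4375     182.73611111]
side [520.59949613 172.89211292] len 117.89078179559054 ang 3.086474497772252 [239.3622449 201.1122449]
side [499.20503205  89.45287698] len 158.8591264824272 ang 3.0455581464431596 [246.27 223.44]
(array([488.46499968, 366.38567317,   6.49046859]), np.float64(0.0636434058524052))
(array([500.42501068, 275.90334063,   6.31869041]), np.float64(0.9813880920903894))
(array([521.22487315, 174.70044673,   7.26743705]), np.float64(0.3613268868115571))
(array([498.60725131,  92.09960634,   6.05652207]), np.float64(1.1611599517806495))
knob 468.8488372093023 198.7674418604651 86 463 474 194 204
knob 408.98571428571427 328.6928571428571 140 404 415 321 340
```

View pics/rack_t.png

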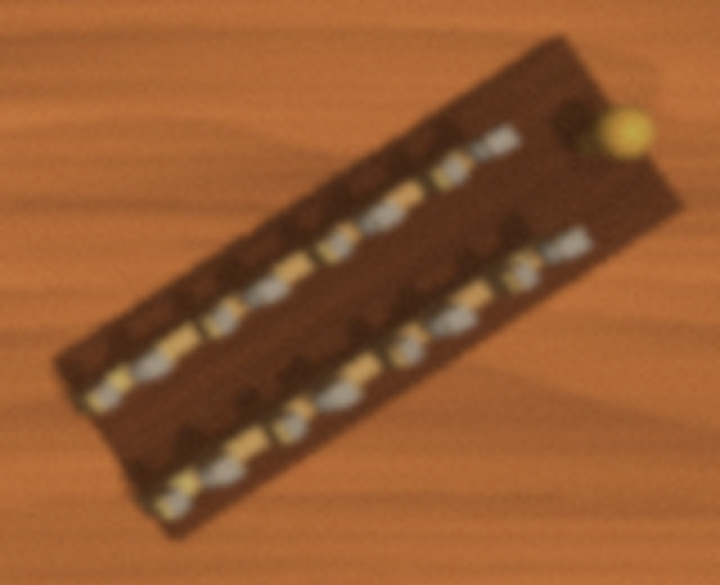

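View pics/rack_s.png

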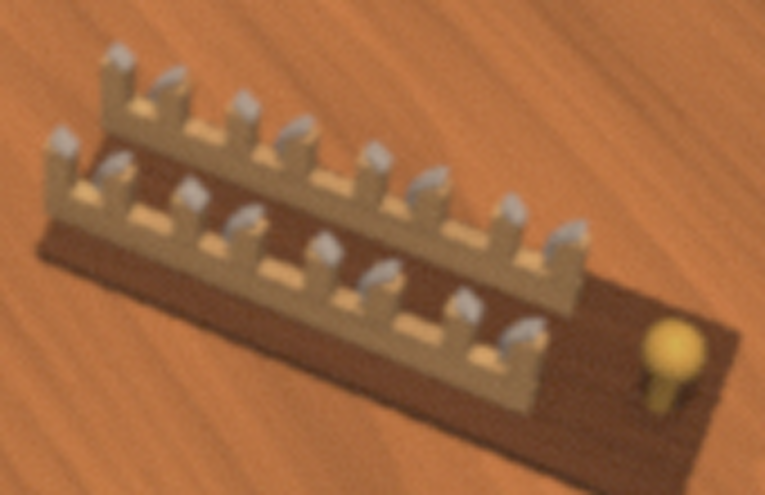

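```bash
python3 - <<'E'
from h import *
t=load("top0");s=load("side0")
k,g=tri(t,(468.8,198.8),s,(409,328.5));print("knob",k,g)
def caps(c,box):
    hsv=cv2.cvtColor(c["im"],cv2.COLOR_BGR2HSV);x0,y0,x1,y1=box
    m=np.zeros(hsv.shape[:2],np.uint8);h=hsv[y0:y1,x0:x1];m[y0:y1,x0:x1]=((h[...,1]<75)&(h[...,2]>80))
    n,l,st,ce=cv2.connectedComponentsWithStats(m)
    return [(ce[i].round(1),st[i,4]) for i in range(1,n) if st[i,4]>3]
for c,b in((t,(340,185,470,290)),(s,(265,255,400,345))):
    for a in caps(c,b):print(*a, onz(c,a[0],68).round())
    print()
E
```

```text
knob [ 619.76768442 -379.05443139   49.84525157] 2.619237544288839
[439.5 201.5] 33 [ 613. -306.   68.]
[430.7 207.5] 10 [ 600. -286.   68.]
[414.2 217.8] 31 [ 577. -249.   68.]
[405.1 223.9] 8 [ 564. -228.   68.]
[455.5 224.4] 34 [ 562. -338.   68.]
[446.5 230.5] 8 [ 549. -318.   68.]
[388.7 234.2] 29 [ 542. -191.   68.]
[379.5 240.5] 10 [ 528. -171.   68.]
[429.9 241. ] 34 [ 526. -280.   68.]
[420.9 247.3] 9 [ 513. -260.   68.]
[363. 251.] 28 [ 506. -134.   68.]
[404.5 257.6] 31 [ 491. -223.   68.]
[353.7 257.3] 10 [ 493. -114.   68.]
[395.  264.2] 10 [ 477. -202.   68.]
[378.6 274.7] 30 [ 455. -166.   68.]
[369.1 281.2] 12 [ 441. -145.   68.]

[286.5 262.3] 15 [ 490. -116.   68.]
[297.4 266.9] 9 [ 504. -140.   68.]
[314.4 273.4] 17 [ 526. -174.   68.]
[325.5 278.1] 11 [ 539. -197.   68.]
[274.  281.4] 21 [ 440. -148.   68.]
[343.5 284.5] 16 [ 562. -231.   68.]
[285.2 285.8] 19 [ 454. -171.   68.]
[355.1 289.4] 16 [ 575. -254.   68.]
[302.7 292.7] 26 [ 476. -205.   68.]
[373.5 296.2] 16 [ 597. -288.   68.]
[313.4 298.2] 25 [ 487. -228.   68.]
[385.3 301.9] 22 [ 609. -312.   68.]
[332.5 304.8] 26 [ 511. -262.   68.]
[343.7 310.6] 27 [ 523. -286.   68.]
[363.8 317.4] 27 [ 548. -320.   68.]
[375.5 323.3] 32 [ 559. -343.   68.]
```

Emit:
jog_arm(commands=[[0.022, -0.055, 0, 0, 0, -0.085, 1], [0.044, -0.11, 0, 0, 0, -0.17, 1], [0.066, -0.165, 0, 0, 0, -0.255, 1], [0.088, -0.22, 0, 0, 0, -0.34, 1], [0.11, -0.275, 0, 0, 0, -0.425, 1], [0.132, -0.33, 0, 0, 0, -0.51, 1], [0.154, -0.385, 0, 0, 0, -0.595, 1], [0.176, -0.44, 0, 0, 0, -0.68, 1], [0.198, -0.495, 0, 0, 0, -0.765, 1], [0.22, -0.55, 0, 0, 0, -0.85, 1]], grip_force=40)

```text
clock: 1.4
eef_pos: [455.5, -54.8, 205.5]
eef_rot: [3.141, -0.0, 0.913]
wrist_force: [0.6, 0.6, -0.8]
finger_gap: 94.1
```

Emit:
jog_arm(commands=[[0.02, -0.045, 0, 0, 0, -0.06, 0.6], [0.04, -0.09, 0, 0, 0, -0.12, 0.6], [0.06, -0.13, 0, 0, 0, -0.172, 0.6], [0.08, -0.16, 0, 0, 0, -0.172, 0.6], [0.08, -0.177, 0, 0, 0, -0.172, 0.6], [0.08, -0.177, 0, 0, 0, -0.172, 0.6], [0.08, -0.177, 0, 0, 0, -0.172, 0.6], [0.08, -0.177, 0, 0, 0, -0.172, 0.6], [0.08, -0.177, 0, 0, 0, -0.172, 0.6], [0.08, -0.177, 0, 0, 0, -0.172, 0.6]])

```text
clock: 2.65
eef_pos: [535.2, -229.5, 205.5]
eef_rot: [3.142, -0.0, 0.56]
wrist_force: [0.6, 1.1, -0.5]
finger_gap: 56.1
```

```bash
python3 - <<'E'
from h import *
c=snap("wrist","w1"); print(c["C"],manip.read_state()["joints"])
E
```

```text
[ 591.96957158 -194.46938096  385.85356268] [-4.68221018e-01  3.72115440e-01  1.42479022e+00  2.87697463e-05
  1.34457732e+00  5.43018370e-01]
```

View pics/w1.png

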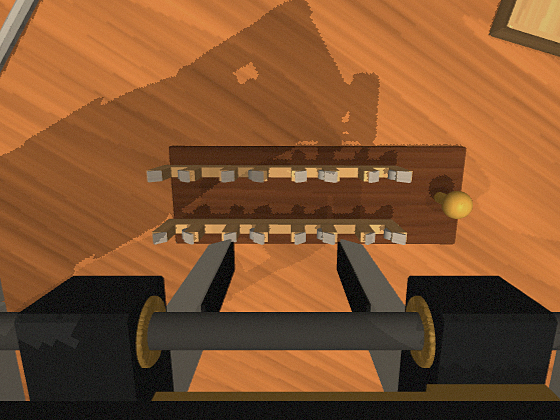

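```bash
python3 - <<'E'
from h import *
c=load("w1")
cv2.imwrite("pics/w1z.png",cv2.resize(c["im"][155:255,140:420],None,fx=2.85,fy=2.85,interpolation=cv2.INTER_CUBIC))
E
```

```text
(no output)
```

View pics/w1z.png

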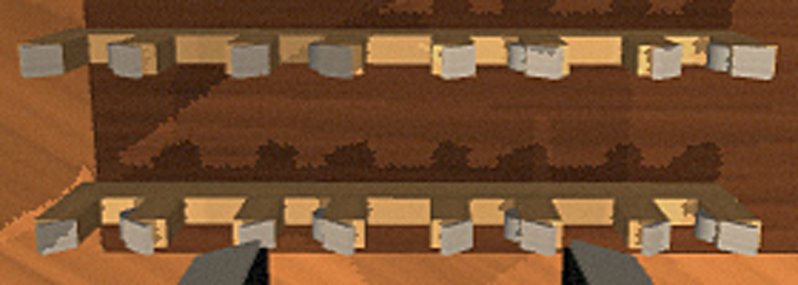

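```bash
python3 - <<'E'
from h import *
t=load("top0");s=load("side0");c=load("w1")
h=cv2.cvtColor(c["im"],cv2.COLOR_BGR2HSV)
m=np.zeros(h.shape[:2],np.uint8);m[185:225,440:480]=((h[...,0]>17)&(h[...,0]<32)&(h[...,1]>100)&(h[...,2]>130))[185:225,440:480]
k=max(cv2.findContours(m,0,1)[0],key=cv2.contourArea);kc,r=cv2.minEnclosingCircle(k);print(kc,r)
for o,u in((t,(468.8,198.8)),(s,(409.2,328.))): print("knob",tri(c,kc,o,u))
print("knob plane50",onz(c,kc,50))
m[:]=0;m[160:250,145:415]=((h[...,1]<75)&(h[...,2]>95))[160:250,145:415]
n,l,st,ce=cv2.connectedComponentsWithStats(m)
W=[(ce[i],st[i]) for i in range(1,n) if st[i,4]>25]
W.sort(key=lambda a:a[0][0])
y=np.array([.53,-.848,0]);y/=np.linalg.norm(y);x=np.array([y[1],-y[0],0])
T=[(613,-306,439.5,201.5),(600,-286,430.7,207.5),(577,-249,414.2,217.8),(564,-228,405.1,223.9),(562,-338,455.5,224.4),(549,-318,446.5,230.5),(542,-191,388.7,234.2),(528,-171,379.5,240.5),(526,-280,429.9,241),(513,-260,420.9,247.3),(506,-134,363,251),(491,-223,404.5,257.6),(493,-114,353.7,257.3),(477,-202,395,264.2),(455,-166,378.6,274.7),(441,-145,369.1,281.2)]
O=np.array([580.6,-316.2,0]);R=[]
for a,b in W:
    p=onz(c,a,66);j=min(T,key=lambda q:np.hypot(q[0]-p[0],q[1]-p[1]));P,g=tri(c,a,t,j[2:])
    l_,r_=onz(c,(b[0],a[1]),70),onz(c,(b[0]+b[2],a[1]),70)
    R.append(p); print(a.round(1),b[2:].tolist(),"xy rel clip1 (x,y)",((p-O)@x).round(1),((p-O)@y).round(1),"edges",((l_-O)@y).round(1),((r_-O)@y).round(1),"triZ",P.round(1),round(g,1))
E
```

```text
(458.1000061035156, 205.66000366210938) 14.152326583862305
knob (array([ 620.58396284, -378.43755581,   52.96607498]), np.float64(0.3208696445587892))
knob (array([ 619.89104568, -378.90075426,   51.16092389]), np.float64(2.209155474921838))
knob plane50 [ 620.95538379 -380.21111127   50.        ]
[154.  175.7] [15, 11, 150] xy rel clip1 (x,y) -32.2 -218.9 edges -223.8 -210.0 triZ [ 492.4 -113.8   67.3] 0.3
[159.5 237.5] [14, 12, 137] xy rel clip1 (x,y) 28.0 -218.9 edges -223.6 -210.2 triZ [ 441.2 -145.3   66.4] 0.4
[183.5 175.8] [12, 11, 113] xy rel clip1 (x,y) -32.1 -191.5 edges -195.3 -184.3 triZ [ 505.7 -135.7   61.9] 1.1
[187.6 237.4] [12, 13, 100] xy rel clip1 (x,y) 27.9 -191.6 edges -195.8 -184.3 triZ [ 454.3 -167.7   62.4] 1.5
[216.2 246.3] [14, 8, 38] xy rel clip1 (x,y) 37.0 -164.2 edges -170.4 -156.9 triZ [ 476.2 -195.    98. ] 3.3
[227.1 175.8] [14, 11, 135] xy rel clip1 (x,y) -32.1 -150.9 edges -155.9 -143.0 triZ [ 528.2 -171.2   67. ] 0.3
[229.3 238.2] [14, 18, 119] xy rel clip1 (x,y) 28.7 -151.2 edges -156.5 -143.1 triZ [ 476.7 -202.8   66.6] 1.0
[255.8 175.7] [15, 11, 
[... 664 characters left out ...]
l clip1 (x,y) 35.4 -36.2 edges -41.1 -32.4 triZ [ 544.1 -283.4  139.8] 8.6
[369.7 238.4] [10, 12, 92] xy rel clip1 (x,y) 28.8 -14.7 edges -20.2 -10.6 triZ [ 548.7 -317.9   67.9] 0.6
[373.4 176.3] [10, 12, 107] xy rel clip1 (x,y) -31.8 -14.7 edges -19.9 -10.7 triZ [ 599.7 -286.4   67.6] 0.1
[387.4 235. ] [8, 9, 51] xy rel clip1 (x,y) 25.4 2.3 edges -2.2 5.4 triZ [ 561.1 -330.8   76.4] 6.6
[392.  174.8] [7, 9, 60] xy rel clip1 (x,y) -33.2 2.5 edges -1.6 4.9 triZ [ 606.1 -284.9  118. ] 3.4
[398.7 238.3] [14, 12, 136] xy rel clip1 (x,y) 28.7 13.5 edges 5.7 19.1 triZ [ 562.8 -343.1   61.1] 3.8
[403.7 176.4] [15, 12, 153] xy rel clip1 (x,y) -31.7 13.4 edges 5.9 19.7 triZ [ 617.2 -320.9   35. ] 2.5
```

The wrist view shows the rack at columns 150–410 and rows 170–245, with the knob at (458,206). All the views agree on clip 1 at about (582,−315.5) and on the row direction. Now to punch_d.

Emit:
jog_arm(commands=[[-0.006, 0.054, 0, 0, 0, -0.06, 0.6], [-0.012, 0.108, 0, 0, 0, -0.12, 0.6], [-0.018, 0.162, 0, 0, 0, -0.18, 0.6], [-0.024, 0.216, 0, 0, 0, -0.24, 0.6], [-0.03, 0.27, 0, 0, 0, -0.314, 0.6], [-0.035, 0.322, 0, 0, 0, -0.314, 0.6], [-0.035, 0.322, 0, 0, 0, -0.314, 0.6], [-0.035, 0.322, 0, 0, 0, -0.314, 0.6], [-0.035, 0.322, 0, 0, 0, -0.314, 0.6], [-0.035, 0.322, 0, 0, 0, -0.314, 0.6]])

```text
clock: 3.95
eef_pos: [500.3, 91.3, 205.4]
eef_rot: [3.142, 0.0, -0.1]
wrist_force: [0.6, -0.5, -0.3]
finger_gap: 56.3
```

```bash
cat > b.py <<'E'
import sys
from h import *
n=sys.argv[1]; c=snap("wrist",n); st=manip.read_state(); p=st["eef_pos"]; print("tcp",p.round(1),"yaw",round(st["eef_rot"][2],3),"j6",st["joints"][5].round(2))
h=cv2.cvtColor(c["im"],cv2.COLOR_BGR2HSV);m=((h[...,1]<90)&(h[...,2]>80)).astype(np.uint8);m[300:]=0
for k in cv2.findContours(m,0,1)[0]:
    if cv2.contourArea(k)<600: continue
    mk=np.zeros_like(m);cv2.drawContours(mk,[k],-1,1,-1);ys,xs=np.nonzero(mk);q=np.c_[xs,ys].astype(float);ce=q.mean(0);w=np.linalg.svd(q-ce,full_matrices=False)[2][0];s=(q-ce)@w
    e=[onz(c,ce+w*v,9) for v in(s.min(),s.max())];d=e[1]-e[0];M=(e[0]+e[1])/2
    a=np.arctan2(d[1],d[0]);a=(a+np.pi/2)%np.pi-np.pi/2
    print("px",ce.round(),"mid",M[:2].round(1),"len",np.linalg.norm(d).round(1),"ang",a.round(3),"shift",(M-p)[:2].round(1),"turn u",((a-st["eef_rot"][2])/np.radians(120)).round(4))
E
python3 b.py wd
```

```text
tcp [500.3  91.5 205.4] yaw -0.1 j6 1.78
px [367. 272.] mid [395.9   4.4] len 91.1 ang 0.492 shift [-104.4  -87.1] turn u 0.2823
px [202. 274.] mid [414.6 195.7] len 96.9 ang -0.687 shift [-85.7 104.2] turn u -0.2806
px [120. 207.] mid [500.  275.9] len 100.7 ang 0.075 shift [ -0.3 184.4] turn u 0.0834
px [ 43. 224.] mid [488.  366.8] len 141.1 ang -0.062 shift [-12.3 275.3] turn u 0.0177
px [206. 179.] mid [520.7 175.3] len 120.4 ang -0.046 shift [20.4 83.8] turn u 0.0257
px [284. 188.] mid [500.3  91.3] len 160.3 ang -0.095 shift [-0.  -0.2] turn u 0.002
px [15. 11.] mid [707.1 334.6] len 45.8 ang -1.297 shift [206.8 243.1] turn u -0.5716
```

View pics/wd.png

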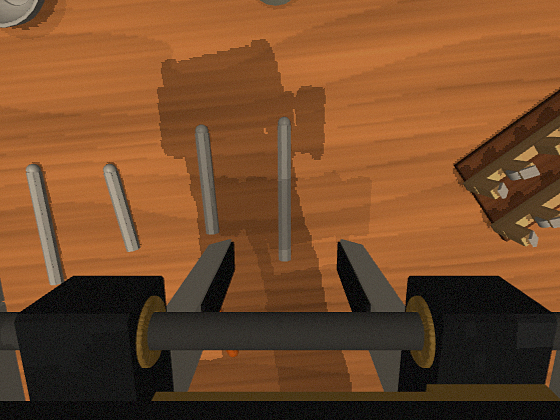

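The punches are measured to within 1 mm: d sits under the tool at pixel (284,188), b at (206,179), a at (120,207) and c at (43,224). Descending to grasp d.

Emit:
jog_arm(commands=[[0, 0, -0.06, 0, 0, 0.002, 0.6], [0, 0, -0.12, 0, 0, 0.002, 0.6], [0, 0, -0.17, 0, 0, 0.002, 0.6], [0, 0, -0.195, 0, 0, 0.002, 0.5], [0, 0, -0.203, 0, 0, 0.002, 0.4], [0, 0, -0.203, 0, 0, 0.002, 0], [0, 0, -0.203, 0, 0, 0.002, 0], [0, 0, -0.203, 0, 0, 0.002, 0], [0, 0, -0.203, 0, 0, 0.002, 0], [0, 0, -0.203, 0, 0, 0.002, 0]], grip_force=50)

```text
clock: 5.25
eef_pos: [500.8, 92.2, 3.5]
eef_rot: [-3.141, -0.002, -0.094]
wrist_force: [-1.5, 0.4, 7.5]
finger_gap: 13.3
```

Emit:
jog_arm(commands=[[0, 0, 0.03, 0, 0, 0, 0], [0, 0, 0.08, 0, 0, 0, 0], [0.01, -0.03, 0.13, 0, 0, 0.03, 0], [0.02, -0.08, 0.15, 0, 0, 0.09, 0], [0.03, -0.14, 0.15, 0, 0, 0.15, 0], [0.04, -0.2, 0.15, 0, 0, 0.21, 0], [0.05, -0.26, 0.15, 0, 0, 0.27, 0], [0.065, -0.32, 0.15, 0, 0, 0.312, 0], [0.075, -0.37, 0.15, 0, 0, 0.312, 0], [0.0815, -0.4075, 0.15, 0, 0, 0.312, 0]])

```text
clock: 6.5
eef_pos: [581.5, -317.4, 152.2]
eef_rot: [-3.141, 0.0, 0.558]
wrist_force: [-0.6, -0.7, -1.7]
finger_gap: 13.3
```

```bash
python3 - <<'E'
from h import *
snap("wrist","wd2");print(manip.read_state())
E
```

```text
{'clock': 6.55, 'joints': array([-5.59374706e-01,  5.98500581e-01,  1.21939913e+00, -8.90297011e-04,
        1.32349716e+00,  4.55530150e-01]), 'qd': array([ 0.04067738, -0.04758043,  0.08886973,  0.00080812, -0.03286618,
        0.06414756]), 'effort': array([ 13.07477742, -73.22841883, -32.62521744,   1.06071062,
         0.39032134,   0.35737686]), 'eef_pos': array([ 581.20787457, -320.9761496 ,  151.91668876]), 'eef_rot': array([3.14103714e+00, 6.89136755e-04, 5.56109128e-01]), 'wrist_force': array([ 1.13675527, -4.39025161, -1.86948289]), 'moment': array([-0.23933631,  0.08638894, -0.07091668]), 'finger_gap': 13.13961117729229}
```

View pics/wd2.png

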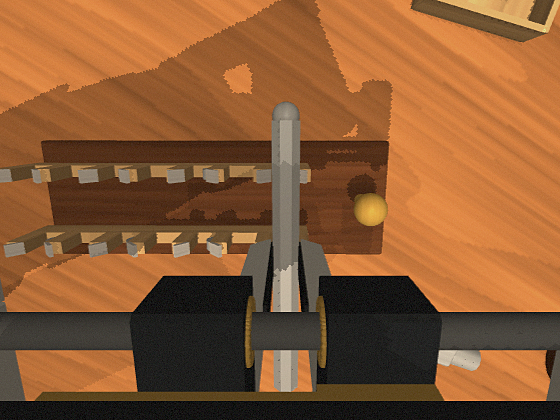

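Emit:
jog_arm(commands=[[0, 0, -0.03, 0, 0, 0, 0], [0, 0, -0.05, 0, 0, 0, 0], [0, 0, -0.06, 0, 0, 0, 0], [0, 0, -0.06, 0, 0, 0, 0], [0, 0, -0.07, 0, 0, 0, 0], [0, 0, -0.075, 0, 0, 0, 0], [0, 0, -0.08, 0, 0, 0, 0], [0, 0, -0.085, 0, 0, 0, 0], [0, 0, -0.09, 0, 0, 0, 0], [0, 0, -0.09, 0, 0, 0, 0]])

```text
clock: 7.8
eef_pos: [581.5, -315.2, 62.0]
eef_rot: [-3.141, 0.0, 0.559]
wrist_force: [0.5, -0.0, -1.6]
finger_gap: 13.1
```

```bash
python3 - <<'E'
from h import *
snap("wrist","wd3");s=manip.read_state();print(s["eef_pos"],s["eef_rot"],s["wrist_force"],s["moment"])
E
```

```text
[ 581.62049207 -315.30726654   62.33242141] [-3.14140103e+00  1.00588396e-04  5.59335860e-01] [-0.23714078 -0.29358619 -0.9442155 ] [-0.01124238  0.18695648 -0.00404697]
```

View pics/wd3.png

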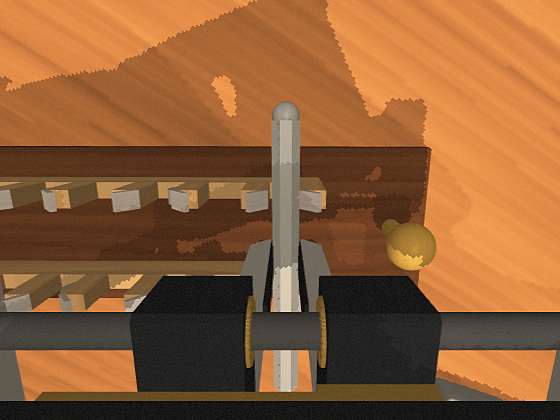

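The punch at column 285 is centred between the flare plates (245–325), so I'll press.

Emit:
jog_arm(commands=[[0, 0, -0.004, 0, 0, 0, 0], [0, 0, -0.007, 0, 0, 0, 0], [0, 0, -0.01, 0, 0, 0, 0], [0, 0, -0.013, 0, 0, 0, 0], [0, 0, -0.016, 0, 0, 0, 0], [0, 0, -0.019, 0, 0, 0, 0], [0, 0, -0.022, 0, 0, 0, 0], [0, 0, -0.024, 0, 0, 0, 0], [0, 0, -0.026, 0, 0, 0, 0], [0, 0, -0.026, 0, 0, 0, 0]])

```text
clock: 9.1
eef_pos: [580.8, -314.1, 37.4]
eef_rot: [-3.138, 0.001, 0.56]
wrist_force: [-13.6, 11.5, 16.0]
finger_gap: 12.8
```

Emit:
jog_arm(commands=[[0, 0, -0.026, 0, 0, 0, 0.3], [0, 0, -0.026, 0, 0, 0, 0.3], [0, 0, -0.026, 0, 0, 0, 0.3], [0, 0, -0.026, 0, 0, 0, 0.3], [0, 0, -0.01, 0, 0, 0, 0.3], [0, 0, 0.02, 0, 0, 0, 0.3], [0, 0, 0.07, 0, 0, 0, 0.3], [0, 0, 0.12, 0, 0, 0, 0.3], [0, 0, 0.14, 0, 0, 0, 0.5], [0, 0, 0.14, 0, 0, 0, 0.6]])

```text
clock: 10.35
eef_pos: [582.2, -315.6, 179.1]
eef_rot: [3.138, -0.002, 0.559]
wrist_force: [0.1, 0.6, 0.2]
finger_gap: 44.7
```

```bash
python3 - <<'E'
from h import *
snap("wrist","wd4");c=snap("side","sd4")
cv2.imwrite("pics/sd4z.png",cv2.resize(c["im"][250:360,260:430],None,fx=4.5,fy=4.5,interpolation=cv2.INTER_CUBIC))
s=manip.read_state();print(s["eef_pos"],s["eef_rot"],s["wrist_force"],s["moment"])
E
```

```text
[ 581.3273914  -315.14826433  175.80312797] [-3.14076465e+00  4.26126901e-04  5.59282709e-01] [0.23050356 0.83023073 0.07841963] [-0.08868746  0.10476551  0.00945329]
```

View pics/wd4.png

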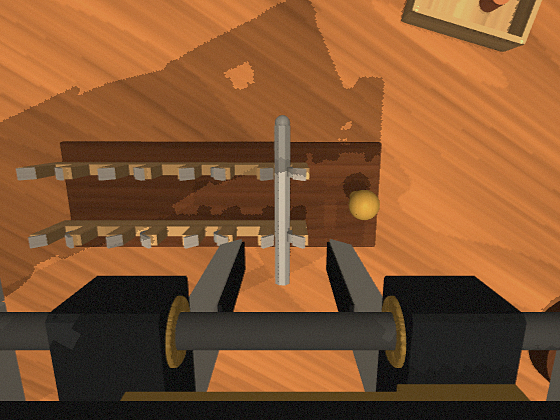

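View pics/sd4z.png

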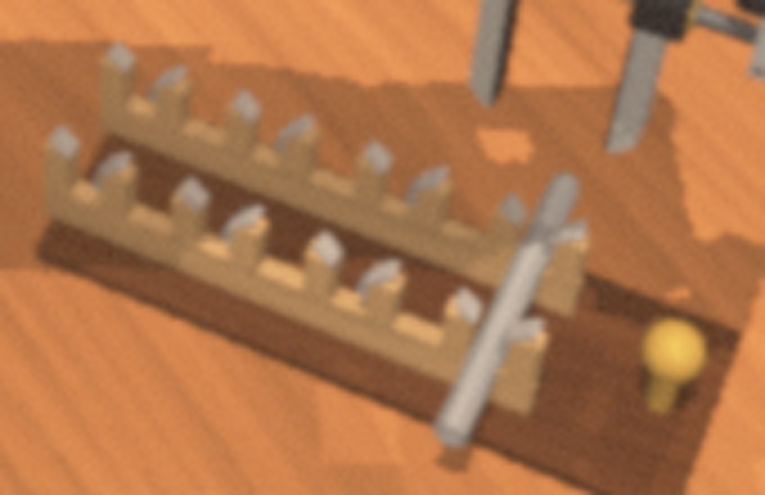

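```bash
cat > v.py <<'E'
import sys
from h import *
C1=np.array([581.8,-315.6]);Y=np.array([.53,-.848]);X=np.array([-.848,-.53])
def ht(ws,ss,clip,L):
    # centroid of bar axis line: intersect side-view plane & wrist view along several stations
    o=C1-68*(clip-1)*Y
    w,s=load(ws),load(ss)
    for z in(41,58):
        for nm,c in(("w",w),("s",s)):
            print("z",z,nm,[proj(c,[*(o+X*k*(L/2)),z]).round(1).tolist() for k in(-1,0,1)])
ht(sys.argv[1],sys.argv[2],int(sys.argv[3]),float(sys.argv[4]))
E
python3 v.py wd4 sd4 1 160
python3 - <<'E'
from h import *
w,s=load("wd4"),load("sd4")
print(tri(w,(282.5,119),s,(385.3,290.5)),tri(w,(282.5,283),s,(360.3,346.5)))
E
```

```text
z 41 w [[283.7, 114.7], [283.7, 202.7], [283.8, 281.3]]
z 41 s [[387.0, 288.9], [374.4, 316.4], [360.5, 346.7]]
z 58 w [[283.7, 113.8], [283.7, 206.6], [283.8, 288.9]]
z 58 s [[388.0, 283.9], [375.4, 311.5], [361.4, 341.9]]
(array([ 645.64008643, -273.8507534 ,   38.45104154]), np.float64(1.0209244967648035)) (array([ 512.69685104, -357.84665425,   42.68914259]), np.float64(0.9505421397044895))
```

The height check fits z≈41, so d is home. One slip of mine: the release rows restated −0.026 from a new baseline, which pushed the tool about 26 mm lower than intended before it opened. Nothing seems disturbed, and I'll watch that from here. Now for c.

Emit:
jog_arm(commands=[[-0.008, 0.059, 0.01, 0, 0, -0.03, 0.6], [-0.016, 0.118, 0.02, 0, 0, -0.06, 0.6], [-0.024, 0.177, 0.02, 0, 0, -0.09, 0.6], [-0.032, 0.236, 0.02, 0, 0, -0.12, 0.6], [-0.04, 0.295, 0.02, 0, 0, -0.15, 0.6], [-0.048, 0.354, 0.02, 0, 0, -0.18, 0.6], [-0.056, 0.413, 0.02, 0, 0, -0.21, 0.6], [-0.064, 0.472, 0.02, 0, 0, -0.24, 0.6], [-0.073, 0.531, 0.02, 0, 0, -0.27, 0.6], [-0.081, 0.59, 0.02, 0, 0, -0.2965, 0.6]])

```text
clock: 11.7
eef_pos: [499.6, 276.4, 195.2]
eef_rot: [3.141, 0.002, -0.064]
wrist_force: [0.5, -0.9, -0.3]
finger_gap: 56.5
```

Emit:
jog_arm(commands=[[-0.008, 0.059, 0, 0, 0, 0, 0.6], [-0.0125, 0.0925, 0, 0, 0, 0, 0.6], [-0.0125, 0.0925, 0, 0, 0, 0, 0.6], [-0.0125, 0.0925, 0, 0, 0, 0, 0.6], [-0.0125, 0.0925, 0, 0, 0, 0, 0.6], [-0.0125, 0.0925, -0.02, 0, 0, 0, 0.6], [-0.0125, 0.0925, -0.02, 0, 0, 0, 0.6], [-0.0125, 0.0925, -0.02, 0, 0, 0, 0.6], [-0.0125, 0.0925, -0.02, 0, 0, 0, 0.6], [-0.0125, 0.0925, -0.02, 0, 0, 0, 0.6]])

```text
clock: 12.95
eef_pos: [488.3, 367.2, 176.9]
eef_rot: [-3.141, -0.001, -0.062]
wrist_force: [-0.4, 0.9, -0.3]
finger_gap: 56.4
```

```bash
python3 b.py wc
```

```text
tcp [488.3 367.2 176.8] yaw -0.062 j6 2.22
px [369. 273.] mid [399.8 281.7] len 95.0 ang 0.56 shift [-88.5 -85.5] turn u 0.297
px [202. 273.] mid [410.6 460.7] len 89.5 ang -0.677 shift [-77.7  93.5] turn u -0.294
px [374. 179.] mid [499.5 275. ] len 101.1 ang 0.081 shift [ 11.2 -92.2] turn u 0.068
px [285. 193.] mid [487.9 366.1] len 141.9 ang -0.064 shift [-0.3 -1.1] turn u -0.0013
px [476. 150.] mid [520.9 174. ] len 121.1 ang -0.044 shift [  32.7 -193.2] turn u 0.0084
```

View pics/wc.png

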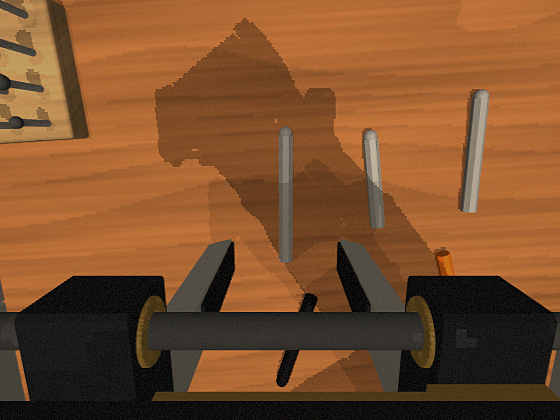

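Punch c is under the tool at (285,193), within 1 mm. The black look-alike is clear of the fingers. Grasping.

Emit:
jog_arm(commands=[[0, -0.001, -0.06, 0, 0, 0, 0.6], [0, -0.001, -0.11, 0, 0, 0, 0.6], [0, -0.001, -0.15, 0, 0, 0, 0.6], [0, -0.001, -0.168, 0, 0, 0, 0.5], [0, -0.001, -0.173, 0, 0, 0, 0.4], [0, -0.001, -0.173, 0, 0, 0, 0], [0, -0.001, -0.173, 0, 0, 0, 0], [0, -0.001, -0.173, 0, 0, 0, 0], [0, -0.001, -0.173, 0, 0, 0, 0], [0, -0.001, -0.173, 0, 0, 0, 0]])

```text
clock: 14.25
eef_pos: [488.6, 366.5, 4.6]
eef_rot: [-3.141, -0.001, -0.062]
wrist_force: [-0.9, -0.3, 6.9]
finger_gap: 13.3
```

Emit:
jog_arm(commands=[[0, 0, 0.03, 0, 0, 0, 0], [0, 0, 0.085, 0, 0, 0, 0], [0.004, -0.03, 0.13, 0, 0, 0.02, 0], [0.009, -0.09, 0.147, 0, 0, 0.06, 0], [0.015, -0.15, 0.147, 0, 0, 0.1, 0], [0.021, -0.21, 0.147, 0, 0, 0.14, 0], [0.027, -0.27, 0.147, 0, 0, 0.18, 0], [0.033, -0.33, 0.147, 0, 0, 0.22, 0], [0.038, -0.39, 0.147, 0, 0, 0.26, 0], [0.043, -0.45, 0.147, 0, 0, 0.2965, 0]])

```text
clock: 15.5
eef_pos: [531.0, -85.8, 150.7]
eef_rot: [3.141, -0.0, 0.562]
wrist_force: [0.8, -0.3, -2.1]
finger_gap: 13.3
```

Emit:
jog_arm(commands=[[0.005, -0.06, 0, 0, 0, 0, 0], [0.01, -0.115, 0, 0, 0, 0, 0], [0.0145, -0.16, 0, 0, 0, 0, 0], [0.0145, -0.1735, 0, 0, 0, 0, 0], [0.0145, -0.1735, -0.02, 0, 0, 0, 0], [0.0145, -0.1735, -0.05, 0, 0, 0, 0], [0.0145, -0.1735, -0.06, 0, 0, 0, 0], [0.0145, -0.1735, -0.075, 0, 0, 0, 0], [0.0145, -0.1735, -0.088, 0, 0, 0, 0], [0.0145, -0.1735, -0.088, 0, 0, 0, 0]])

```text
clock: 16.75
eef_pos: [545.3, -257.0, 61.6]
eef_rot: [-3.14, 0.001, 0.559]
wrist_force: [0.2, 0.7, -1.5]
finger_gap: 13.1
```

```bash
python3 - <<'E'
from h import *
snap("wrist","wc3");s=manip.read_state();print(s["eef_pos"],s["eef_rot"],s["wrist_force"],s["moment"])
E
```

```text
[ 545.67732472 -257.2583757    62.41670671] [-3.14133555e+00  1.25550465e-04  5.59391713e-01] [-1.03516019 -0.10430263 -1.25535638] [-0.06202989  0.16276001  0.00044592]
```

View pics/wc3.png

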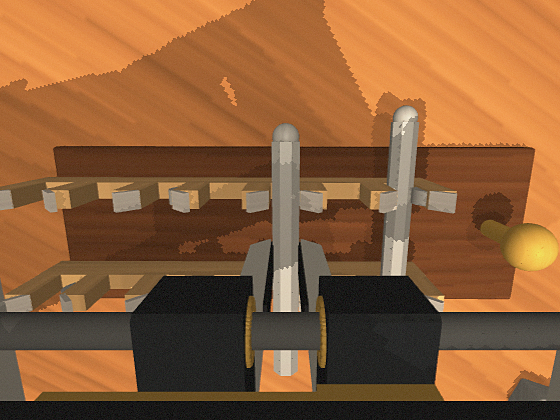

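Punch c at column 285 is centred in notch 2 (243–327), with d visible in clip 1. Pressing, then releasing with relative rows corrected.

Emit:
jog_arm(commands=[[0, 0, -0.004, 0, 0, 0, 0], [0, 0, -0.007, 0, 0, 0, 0], [0, 0, -0.01, 0, 0, 0, 0], [0, 0, -0.013, 0, 0, 0, 0], [0, 0, -0.016, 0, 0, 0, 0], [0, 0, -0.019, 0, 0, 0, 0], [0, 0, -0.022, 0, 0, 0, 0], [0, 0, -0.024, 0, 0, 0, 0], [0, 0, -0.026, 0, 0, 0, 0], [0, 0, -0.026, 0, 0, 0, 0]])

```text
clock: 18.05
eef_pos: [545.0, -256.3, 38.3]
eef_rot: [-3.139, 0.001, 0.56]
wrist_force: [-17.1, 13.4, 24.6]
finger_gap: 13.1
```

Emit:
jog_arm(commands=[[0, 0, 0, 0, 0, 0, 0.3], [0, 0, 0, 0, 0, 0, 0.3], [0, 0, 0, 0, 0, 0, 0.3], [0, 0, 0.005, 0, 0, 0, 0.3], [0, 0, 0.02, 0, 0, 0, 0.3], [0, 0, 0.05, 0, 0, 0, 0.3], [0, 0, 0.1, 0, 0, 0, 0.3], [0, 0, 0.14, 0, 0, 0, 0.4], [0, 0, 0.14, 0, 0, 0, 0.6], [0, 0, 0.14, 0, 0, 0, 0.6]])

```text
clock: 19.3
eef_pos: [545.4, -257.2, 176.1]
eef_rot: [-3.141, 0.0, 0.559]
wrist_force: [0.6, -0.9, -0.3]
finger_gap: 54.0
```

```bash
python3 - <<'E'
from h import *
snap("wrist","wc4");c=snap("side","sc4")
cv2.imwrite("pics/sc4z.png",cv2.resize(c["im"][250:360,260:430],None,fx=4.5,fy=4.5,interpolation=cv2.INTER_CUBIC))
s=manip.read_state();print(s["eef_pos"],s["eef_rot"],s["wrist_force"],s["moment"])
E
python3 v.py wc4 sc4 2 140
```

```text
[ 545.22286078 -257.0761498   175.30655816] [-3.13985065e+00  9.52838048e-04  5.59282699e-01] [-0.08927233  0.37732616  0.18784759] [-0.01566474  0.13083212 -0.03824579]
z 41 w [[285.5, 125.6], [285.5, 202.9], [285.4, 272.6]]
z 41 s [[355.8, 280.9], [343.8, 304.1], [330.7, 329.4]]
z 58 w [[285.5, 125.4], [285.5, 206.8], [285.4, 279.9]]
z 58 s [[356.6, 275.9], [344.4, 299.2], [331.2, 324.6]]
```

View pics/wc4.png

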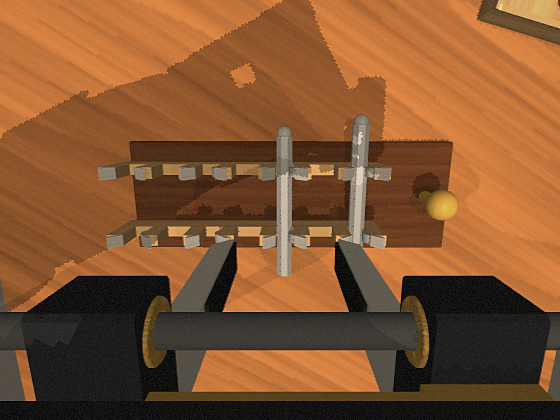

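View pics/sc4z.png

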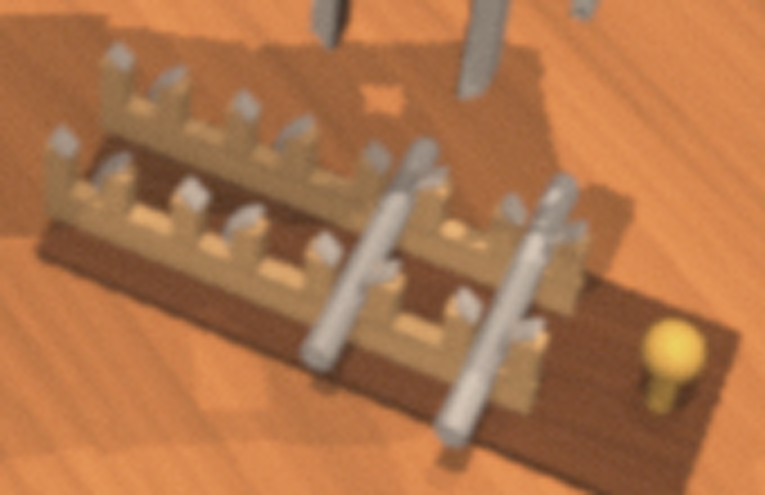

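c is home too, since its side-view ends match the z=41 prediction to within 1.5 px. On to b.

Emit:
jog_arm(commands=[[-0.003, 0.058, 0, 0, 0, -0.05, 0.6], [-0.006, 0.116, 0, 0, 0, -0.1, 0.6], [-0.009, 0.174, 0, 0, 0, -0.15, 0.6], [-0.012, 0.232, 0, 0, 0, -0.2, 0.6], [-0.016, 0.29, 0, 0, 0, -0.25, 0.6], [-0.02, 0.348, 0, 0, 0, -0.289, 0.6], [-0.023, 0.4, 0, 0, 0, -0.289, 0.6], [-0.025, 0.433, 0, 0, 0, -0.289, 0.6], [-0.025, 0.433, 0, 0, 0, -0.289, 0.6], [-0.025, 0.433, 0, 0, 0, -0.289, 0.6]])

```text
clock: 20.65
eef_pos: [520.5, 175.0, 175.8]
eef_rot: [3.141, 0.001, -0.046]
wrist_force: [-0.3, 0.3, -0.3]
finger_gap: 56.5
```

```bash
python3 b.py wb
```

```text
tcp [520.7 174.7 176. ] yaw -0.047 j6 1.87
px [368. 273.] mid [432.3  88. ] len 92.6 ang 0.57 shift [-88.4 -86.7] turn u 0.2944
px [195. 245.] mid [480.8 272. ] len 139.6 ang 0.053 shift [-39.9  97.4] turn u 0.0478
px [284. 195.] mid [521. 175.] len 120.6 ang -0.048 shift [0.4 0.3] turn u -0.0006
px [84.  8.] mid [702.8 348.1] len 71.3 ang 1.515 shift [182.2 173.4] turn u 0.7457
```

View pics/wb.png

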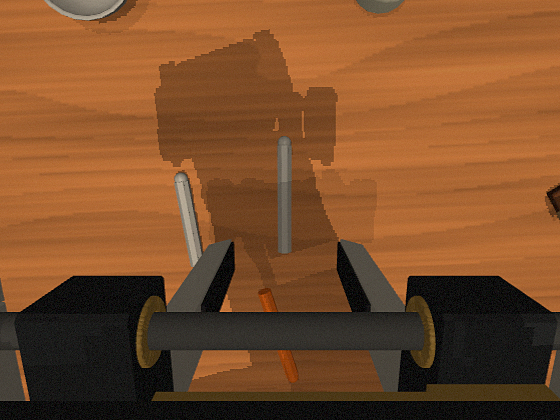

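b is right under the tool at (284,195), and the orange look-alike at (275,335) is clear.

Emit:
jog_arm(commands=[[0, 0, -0.06, 0, 0, 0, 0.6], [0, 0, -0.11, 0, 0, 0, 0.6], [0, 0, -0.15, 0, 0, 0, 0.6], [0, 0, -0.168, 0, 0, 0, 0.5], [0, 0, -0.173, 0, 0, 0, 0.4], [0, 0, -0.173, 0, 0, 0, 0], [0, 0, -0.173, 0, 0, 0, 0], [0, 0, -0.173, 0, 0, 0, 0], [0, 0, -0.173, 0, 0, 0, 0], [0, 0, -0.173, 0, 0, 0, 0]])

```text
clock: 21.95
eef_pos: [521.2, 175.8, 4.4]
eef_rot: [-3.141, -0.001, -0.046]
wrist_force: [-1.8, 0.1, 6.4]
finger_gap: 13.1
```

Emit:
jog_arm(commands=[[0, 0, 0.03, 0, 0, 0, 0], [0, 0, 0.085, 0, 0, 0, 0], [-0.001, -0.03, 0.13, 0, 0, 0.03, 0], [-0.003, -0.09, 0.147, 0, 0, 0.08, 0], [-0.005, -0.15, 0.147, 0, 0, 0.13, 0], [-0.007, -0.21, 0.147, 0, 0, 0.18, 0], [-0.009, -0.27, 0.147, 0, 0, 0.23, 0], [-0.01, -0.32, 0.147, 0, 0, 0.289, 0], [-0.011, -0.36, 0.147, 0, 0, 0.289, 0], [-0.011, -0.375, 0.147, 0, 0, 0.289, 0]])

```text
clock: 23.2
eef_pos: [509.3, -201.0, 150.4]
eef_rot: [-3.141, 0.0, 0.557]
wrist_force: [-0.7, 0.1, -1.1]
finger_gap: 13.0
```

Emit:
jog_arm(commands=[[0, 0, -0.01, 0, 0, 0, 0], [0, 0, -0.04, 0, 0, 0, 0], [0, 0, -0.06, 0, 0, 0, 0], [0, 0, -0.06, 0, 0, 0, 0], [0, 0, -0.07, 0, 0, 0, 0], [0, 0, -0.078, 0, 0, 0, 0], [0, 0, -0.084, 0, 0, 0, 0], [0, 0, -0.088, 0, 0, 0, 0], [0, 0, -0.088, 0, 0, 0, 0], [0, 0, -0.088, 0, 0, 0, 0]])

```text
clock: 24.45
eef_pos: [509.8, -199.4, 62.7]
eef_rot: [3.141, -0.0, 0.559]
wrist_force: [0.2, -0.5, -1.5]
finger_gap: 13.1
```

```bash
python3 - <<'E'
from h import *
snap("wrist","wb3");s=manip.read_state();print(s["eef_pos"],s["eef_rot"],s["wrist_force"],s["moment"])
E
```

```text
[ 509.78330017 -199.42620119   62.69971123] [ 3.14122448e+00 -2.28739692e-04  5.59269563e-01] [ 0.87810599 -0.0198704  -0.76292994] [-0.0368847   0.12495187  0.05421131]
```

View pics/wb3.png

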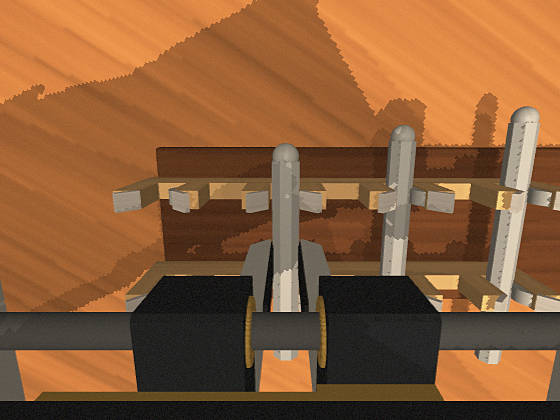

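Punch b at column 285 is centred in notch 3 (plates 245–327). Pressing.

Emit:
jog_arm(commands=[[0, 0, -0.004, 0, 0, 0, 0], [0, 0, -0.007, 0, 0, 0, 0], [0, 0, -0.01, 0, 0, 0, 0], [0, 0, -0.013, 0, 0, 0, 0], [0, 0, -0.016, 0, 0, 0, 0], [0, 0, -0.019, 0, 0, 0, 0], [0, 0, -0.022, 0, 0, 0, 0], [0, 0, -0.024, 0, 0, 0, 0], [0, 0, -0.026, 0, 0, 0, 0], [0, 0, -0.026, 0, 0, 0, 0]])

```text
clock: 25.75
eef_pos: [509.0, -198.5, 38.2]
eef_rot: [-3.139, 0.001, 0.559]
wrist_force: [-17.0, 10.9, 28.6]
finger_gap: 12.9
```

Emit:
jog_arm(commands=[[0, 0, 0, 0, 0, 0, 0.3], [0, 0, 0, 0, 0, 0, 0.3], [0, 0, 0, 0, 0, 0, 0.3], [0, 0, 0.005, 0, 0, 0, 0.3], [0, 0, 0.02, 0, 0, 0, 0.3], [0, 0, 0.05, 0, 0, 0, 0.3], [0, 0, 0.1, 0, 0, 0, 0.3], [0, 0, 0.14, 0, 0, 0, 0.4], [0, 0, 0.14, 0, 0, 0, 0.6], [0, 0, 0.14, 0, 0, 0, 0.6]])

```text
clock: 27.0
eef_pos: [509.4, -199.2, 176.2]
eef_rot: [-3.141, 0.0, 0.559]
wrist_force: [0.0, 0.5, 0.0]
finger_gap: 53.9
```

```bash
python3 - <<'E'
from h import *
snap("wrist","wb4");c=snap("side","sb4")
cv2.imwrite("pics/sb4z.png",cv2.resize(c["im"][250:360,260:430],None,fx=4.5,fy=4.5,interpolation=cv2.INTER_CUBIC))
E
python3 v.py wb4 sb4 3 120
```

```text
z 41 w [[285.8, 137.4], [285.7, 203.1], [285.7, 263.2]]
z 41 s [[325.6, 273.1], [314.4, 292.4], [302.5, 313.0]]
z 58 w [[285.8, 137.9], [285.8, 207.0], [285.7, 270.1]]
z 58 s [[326.0, 268.2], [314.7, 287.5], [302.7, 308.2]]
```

View pics/sb4z.png

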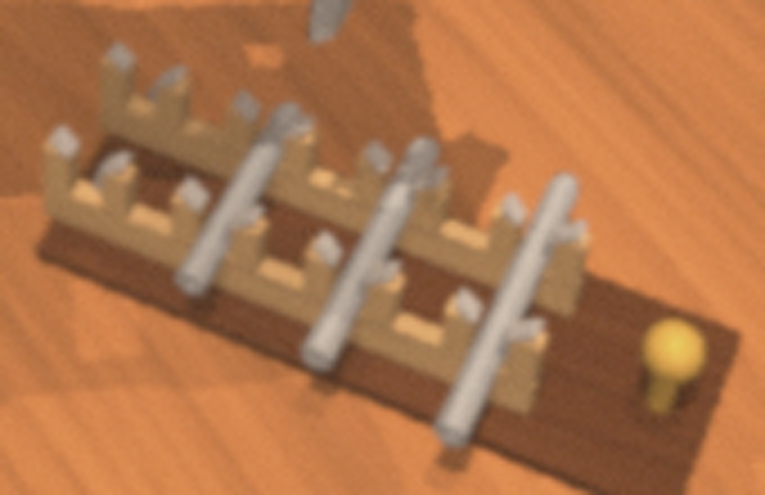

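b's lower end lands at (303,313) in the side view, which matches home. Now a.

Emit:
jog_arm(commands=[[-0.001, 0.059, 0, 0, 0, -0.04, 0.6], [-0.002, 0.118, 0, 0, 0, -0.08, 0.6], [-0.003, 0.177, 0, 0, 0, -0.12, 0.6], [-0.004, 0.236, 0, 0, 0, -0.16, 0.6], [-0.006, 0.295, 0, 0, 0, -0.2, 0.6], [-0.008, 0.354, 0, 0, 0, -0.231, 0.6], [-0.009, 0.413, 0, 0, 0, -0.231, 0.6], [-0.01, 0.46, 0, 0, 0, -0.231, 0.6], [-0.01, 0.4755, 0, 0, 0, -0.231, 0.6], [-0.01, 0.4755, 0, 0, 0, -0.231, 0.6]])

```text
clock: 28.35
eef_pos: [499.4, 276.1, 175.6]
eef_rot: [3.141, 0.001, 0.077]
wrist_force: [-0.2, -0.6, 0.5]
finger_gap: 56.4
```

```bash
python3 b.py wa
```

```text
tcp [499.6 275.4 175.9] yaw 0.075 j6 1.94
px [203. 273.] mid [409.9 357.4] len 91.1 ang -0.527 shift [-89.8  82. ] turn u -0.2875
px [368. 273.] mid [422.8 179.3] len 93.3 ang 0.679 shift [-76.8 -96.1] turn u 0.2881
px [285. 195.] mid [500.  275.3] len 100.8 ang 0.077 shift [ 0.4 -0. ] turn u 0.0007
```

View pics/wa.png

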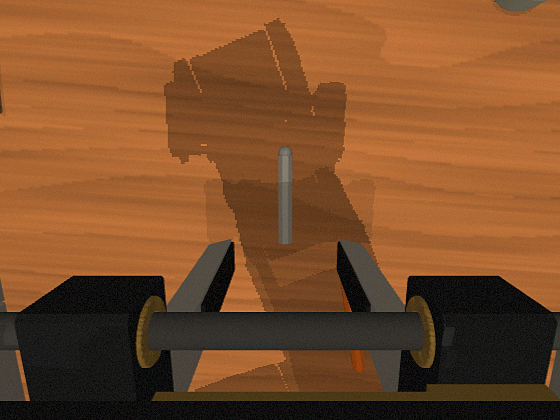

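a lies under the tool at (285,195).

Emit:
jog_arm(commands=[[0, 0, -0.06, 0, 0, 0, 0.6], [0, 0, -0.11, 0, 0, 0, 0.6], [0, 0, -0.15, 0, 0, 0, 0.6], [0, 0, -0.168, 0, 0, 0, 0.5], [0, 0, -0.173, 0, 0, 0, 0.4], [0, 0, -0.173, 0, 0, 0, 0], [0, 0, -0.173, 0, 0, 0, 0], [0, 0, -0.173, 0, 0, 0, 0], [0, 0, -0.173, 0, 0, 0, 0], [0, 0, -0.173, 0, 0, 0, 0]])

```text
clock: 29.65
eef_pos: [500.2, 276.4, 4.4]
eef_rot: [-3.141, -0.001, 0.076]
wrist_force: [-0.6, -1.3, 6.7]
finger_gap: 13.2
```

Emit:
jog_arm(commands=[[0, 0, 0.03, 0, 0, 0, 0], [0, 0, 0.085, 0, 0, 0, 0], [-0.002, -0.03, 0.13, 0, 0, 0.02, 0], [-0.005, -0.09, 0.147, 0, 0, 0.06, 0], [-0.009, -0.15, 0.147, 0, 0, 0.1, 0], [-0.013, -0.21, 0.147, 0, 0, 0.14, 0], [-0.017, -0.27, 0.147, 0, 0, 0.18, 0], [-0.021, -0.33, 0.147, 0, 0, 0.231, 0], [-0.024, -0.385, 0.147, 0, 0, 0.231, 0], [-0.026, -0.418, 0.147, 0, 0, 0.231, 0]])

```text
clock: 30.9
eef_pos: [473.1, -144.0, 150.6]
eef_rot: [3.141, 0.0, 0.558]
wrist_force: [-0.2, 0.1, -1.1]
finger_gap: 13.1
```

Emit:
jog_arm(commands=[[0, 0, -0.01, 0, 0, 0, 0], [0, 0, -0.04, 0, 0, 0, 0], [0, 0, -0.06, 0, 0, 0, 0], [0, 0, -0.06, 0, 0, 0, 0], [0, 0, -0.07, 0, 0, 0, 0], [0, 0, -0.078, 0, 0, 0, 0], [0, 0, -0.084, 0, 0, 0, 0], [0, 0, -0.088, 0, 0, 0, 0], [0, 0, -0.088, 0, 0, 0, 0], [0, 0, -0.088, 0, 0, 0, 0]])

```text
clock: 32.15
eef_pos: [473.8, -141.9, 62.7]
eef_rot: [3.141, -0.0, 0.559]
wrist_force: [-1.0, 0.9, -1.9]
finger_gap: 12.7
```

```bash
python3 - <<'E'
from h import *
snap("wrist","wa3");s=manip.read_state();print(s["eef_pos"],s["eef_rot"],s["wrist_force"],s["moment"])
E
```

```text
[ 473.79657007 -141.88275856   62.67569097] [ 3.14127026e+00 -2.62080400e-04  5.59299518e-01] [ 0.34100015  1.21445501 -2.51481056] [-0.01892846  0.11741311  0.01664446]
```

View pics/wa3.png

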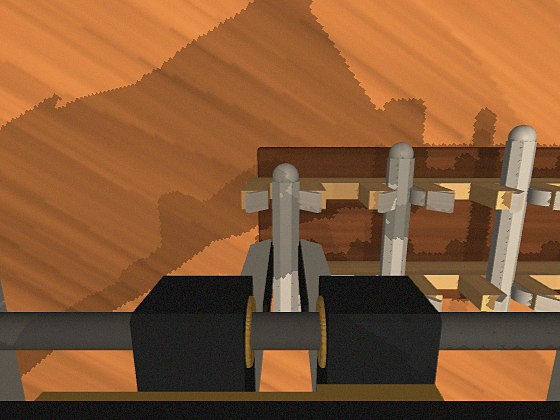

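a is held at column 285, centred between notch 4's plates (243–325). Pressing and releasing.

Emit:
jog_arm(commands=[[0, 0, -0.004, 0, 0, 0, 0], [0, 0, -0.007, 0, 0, 0, 0], [0, 0, -0.01, 0, 0, 0, 0], [0, 0, -0.013, 0, 0, 0, 0], [0, 0, -0.016, 0, 0, 0, 0], [0, 0, -0.019, 0, 0, 0, 0], [0, 0, -0.022, 0, 0, 0, 0], [0, 0, -0.024, 0, 0, 0, 0], [0, 0, -0.026, 0, 0, 0, 0], [0, 0, -0.026, 0, 0, 0, 0]])

```text
clock: 33.45
eef_pos: [472.7, -141.0, 38.1]
eef_rot: [-3.139, 0.001, 0.559]
wrist_force: [-20.6, 10.6, 36.7]
finger_gap: 13.0
```

Emit:
jog_arm(commands=[[0, 0, 0, 0, 0, 0, 0.3], [0, 0, 0, 0, 0, 0, 0.3], [0, 0, 0, 0, 0, 0, 0.3], [0, 0, 0.005, 0, 0, 0, 0.3], [0, 0, 0.02, 0, 0, 0, 0.3], [0, 0, 0.05, 0, 0, 0, 0.3], [0, 0, 0.1, 0, 0, 0, 0.3], [0, 0, 0.15, 0, 0, 0, 0.4], [0.018, -0.029, 0.18, 0, 0, 0, 0.6], [0.036, -0.058, 0.18, 0, 0, 0, 0.6]])

```text
clock: 34.7
eef_pos: [510.9, -200.8, 220.6]
eef_rot: [3.137, -0.003, 0.56]
wrist_force: [-0.2, -0.6, -0.6]
finger_gap: 53.8
```

Emit:
jog_arm(commands=[[0.018, -0.029, 0, 0, 0, 0, 0.6], [0.018, -0.029, 0, 0, 0, 0, 0.6], [0.018, -0.029, 0, 0, 0, 0, 0.6], [0.018, -0.029, 0, 0, 0, 0, 0.6], [0.018, -0.029, 0, 0, 0, 0, 0.6], [0.018, -0.029, 0, 0, 0, 0, 0.6], [0.018, -0.029, 0, 0, 0, 0, 0.6], [0.018, -0.029, 0, 0, 0, 0, 0.6], [0.018, -0.029, 0, 0, 0, 0, 0.6], [0.018, -0.029, 0, 0, 0, 0, 0.6]])

```text
clock: 35.95
eef_pos: [527.7, -228.8, 216.4]
eef_rot: [-3.142, 0.0, 0.559]
wrist_force: [0.1, -0.3, -0.4]
finger_gap: 56.1
```

```bash
python3 - <<'E'
from h import *
snap("wrist","wf");c=snap("side","sf");snap("top","tf")
cv2.imwrite("pics/sfz.png",cv2.resize(c["im"][250:360,260:430],None,fx=4.5,fy=4.5,interpolation=cv2.INTER_CUBIC))
E
python3 v.py wf sf 4 100
```

```text
z 41 w [[184.2, 146.4], [187.5, 194.9], [190.5, 240.4]]
z 41 s [[296.1, 265.6], [286.2, 281.1], [275.7, 297.5]]
z 58 w [[179.2, 147.2], [182.8, 198.0], [186.2, 245.5]]
z 58 s [[296.3, 260.6], [286.2, 276.2], [275.6, 292.6]]
```

View pics/sfz.png

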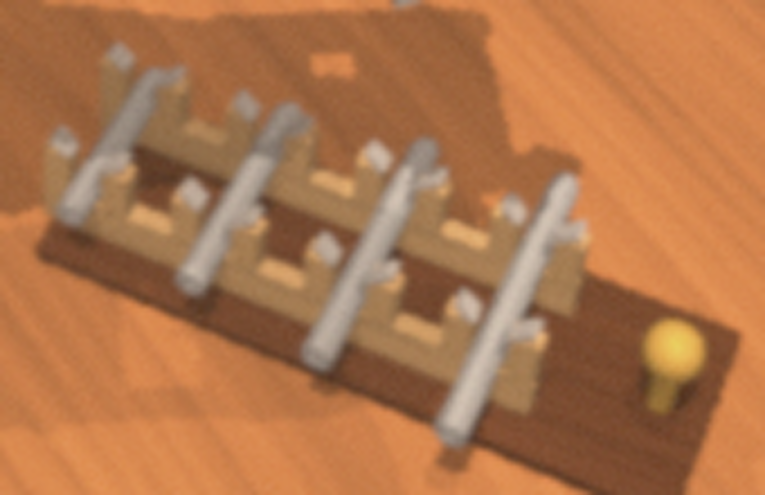

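View pics/wf.png

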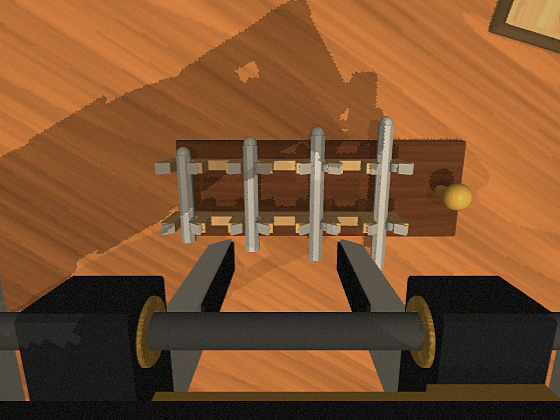

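View pics/tf.png

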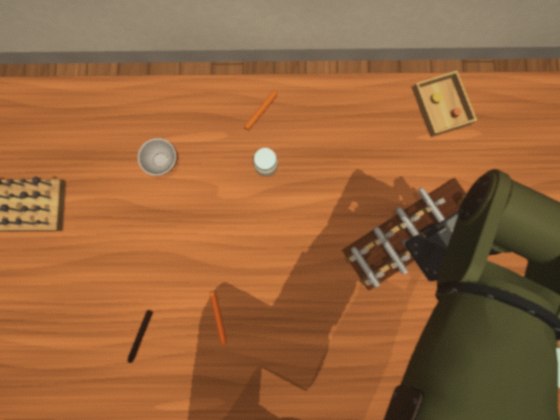

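```bash
python3 - <<'E'
from h import *
w,s=load("wf"),load("sf")
C1=np.array([581.8,-315.6]);Y=np.array([.53,-.848]);X=np.array([-.848,-.53])
# heights: mid-gap width-centroid of each bar in wrist (between rails, row ~195) and the side ray at the same along-bar station
N={"a":(4,100,(276.6,297.1),(190,241.5)),"b":(3,120,(302.6,313.2),(252.5,250)),"c":(2,140,(331,329.4),(316,260)),"d":(1,160,(360.5,346.5),(379.5,269))}
h=cv2.cvtColor(w["im"],cv2.COLOR_BGR2HSV);g=((h[...,1]<90)&(h[...,2]>80))
for k,(n,L,us,uw) in N.items():
    o=C1-68*(n-1)*Y; P,gap=tri(w,uw,s,us); e=P[:2]-o
    mid=[proj(w,[*o,z]) for z in(41,58)];r=int(round(mid[0][1]));lo=int(mid[0][0])-14
    cols=np.nonzero(g[r,lo:lo+28])[0]+lo
    print(k,"near end z",P[2].round(1),"along",(e@X).round(1),"expect",L/2,"across",(e@Y).round(1),"gap",gap.round(1),"| mid col seen",cols.mean().round(1),"z41",mid[0][0].round(1),"z58",mid[1][0].round(1))
for n in("top0","tf"):
    t=load(n);b=[]
    hh=cv2.cvtColor(t["im"],cv2.COLOR_BGR2HSV);m=(hh[...,1]<90)&(hh[...,2]>80)
    for x0,y0,x1,y1 in((130,130,185,185),(245,140,285,182)):
        ys,xs=np.nonzero(m[y0:y1,x0:x1]);b.append((xs.mean()+x0,ys.mean()+y0))
    print(n,np.round(b,1).tolist())
E
```

```text
a near end z 44.1 along 50.1 expect 50.0 across 1.3 gap 2.0 | mid col seen 185.5 z41 187.5 z58 182.8
b near end z 41.5 along 60.6 expect 60.0 across -0.3 gap 1.7 | mid col seen 250.5 z41 252.4 z58 250.8
c near end z 43.4 along 71.5 expect 70.0 across 0.5 gap 1.1 | mid col seen 316.5 z41 317.2 z58 318.8
d near end z 44.8 along 81.8 expect 80.0 across 0.9 gap 1.3 | mid col seen 381.5 z41 382.1 z58 386.7
top0 [[156.6, 156.5], [265.0, 160.9]]
tf [[156.6, 156.5], [265.1, 160.9]]
```

```bash
python3 -c "
from cell import manip
print(manip.read_state()['clock']);print(manip.sign_off())"
```

```text
36.1
the job is handed in; nothing more can be done
None
```

I put all four punches in the rack and handed the job in at 36.1 s of the 102 s allowed: d in clip 1 by the knob, c in clip 2, b in clip 3 and a in clip 4. Each was gripped at mid-length, lowered into its notch and pressed down until it stopped, with 16 to 37 N showing on the wrist.

**Last checks:**
- **Position:** triangulated near ends put every punch within about 2 mm of its clip centre, both along and across.
- **Height:** the same points gave 41.5 to 44.8 mm, against 41 mm fully home and about 58 mm resting on the rollers. The readings for a and d, 3.1 and 3.8 mm high, sit at or just past the 3.5 mm limit, but this measurement is only good to about 3 mm. I took all four as home because each one bottomed out under the press and the side-view ends matched the home prediction.
- **Disagreement:** a rough mid-column check in the wrist view was mixed for b, fitting the roller height slightly better. I put that down to 1 to 2 pixel noise, since the side view shows b home.
- **Surroundings:** the jar and bowl had not moved (0.1 px or less in the top view), I didn't touch the look-alikes, and the gripper was clear of everything.

**One slip:** when releasing d, I repeated a shift that had already been made, so the tool was sent 26 mm too low while it opened. No fault was reported, nothing looked disturbed, and I corrected it for the other three.

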